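# Prop the kit chest lid open

### The job

The lid of the plywood kit chest is standing up on its stiff hinge alone and could drop on someone's fingers. Swing the wooden prop rod up out of its clip and leave it standing, then bring the lid forward from behind until it rests on the rod, with the rod's tip inside the slot frame under the lid, and let go so that the rod holds the lid open.

Things in the scene. Friction and masses are not known exactly. Their poses are not given: they have to be found in the camera images.
- chest: Open plywood chest fixed to the table, 220 (x) x 240 (y) x 110 mm high, 6 mm walls. Origin: centre of its underside. Lid hinge: along y at x=-110, z=110 mm. A 6 mm divider at y=0, 78 mm high, carries the prop rod: pivot along y at x=90, z=92 mm between steel cheeks, black U clip at x=-65 mm (22 mm wide). Loose parts up to 50 mm high, one a dowel like the rod, lie on the floor beside the divider.
- lid (a joint): Lid angle, rad: 0 closed (pointing to chest +x, underside at rim height), 1.57 upright, 1.85 leaning back on its stop. Panel 220 x 240 x 6 mm, 0.22 kg. Starts at 1.5 to 1.8. Stiff hinge: stays where left above 1.3, moved by under 2 N at its free edge; below about 1.1 it sinks shut unless the rod holds it. Resting on the rod it reads about 0.87 to 0.95.
- rod_ball (a point): Centre of the wooden ball grip, 22 mm across, on the round prop rod (10 mm thick), 125 mm from the pivot. At the start the rod lies level in its clip, pointing to chest -x, 18 mm below the rim. It swings up in the plane y=0, ball and tip rising, to a stop 64 degrees above level. Stiff pivot: it stays where left; about 1 N at the ball moves it. It fits the slot at 52 to 64 degrees.
- rod_tip (a point): Centre of the prop rod's rounded tip (10 mm thick), 175 mm from the pivot and 50 mm beyond the ball. Its x axis points along the rod from tip to pivot, y along the pivot.
- lid_slot (a point): Middle of the slot on the lid's underside, 171 mm from the hinge line, in the chest's plane y=0. The slot is a wooden frame standing 10 mm off the underside, open 50 mm along the lid and 28 mm across. x points from hinge to free edge, y along the hinge, z out of the lid's outer face.

How it is judged (in metres and radians):
On the way:
1. the rod is swung well up out of its clip (its tip more than 205 mm above the table) while the lid still stands (above 1.2 rad) (z of rod_tip in the frame of chest above 0.205 m and value of joint lid above 1.2 rad), for 0.2 s.
At the end, for the whole second after the job is handed in: The lid is at rest on the rod at 0.80 to 1.02 rad, with the rod's tip inside the slot (its centre within 23 mm of the slot's middle) (distance between rod_tip and lid_slot below 0.023 m and value of joint lid between 0.8 and 1.02 rad and velocity of joint lid between -0.05 and 0.05 rad/s); the robot touches nothing.
It also fails if it takes over 54 s, if anything falls off the work surface, if the arm or the gripper's body presses on something with over 40 N, if the wrist force passes 120 N, or if a joint passes its speed limit or range.

### The arm

A 6-joint arm with a two-finger parallel gripper is mounted at the origin on the work surface. World frame = base frame: x ahead of the robot, y to its left, z up, the work surface at z = 0. Lengths are in m, angles in degrees, forces in N, time in s.
With the tool pointing down it reaches from about 0.35 to 0.875 m from the base axis. Payload 4.2 kg.
Tool frame: the origin (TCP) lies between the finger pads; the fingertips stand 25 mm ahead of it and the grasp point (between the pads) lies 6 mm ahead of it (r.tips_ahead is the distance from the TCP to the fingertips, in m); z points along the fingers, y is the direction in which the jaws open and shut (so a half turn about z gives the same grasp; the last joint's range is limited). The gripper opens to 87 mm and grips with 3 to 60 N. Pads are 19 mm wide; open, the fingers measure 117 mm over their backs; the gripper's body (75 mm by 190 mm) begins 51 mm behind the grasp point.
Start: joints at [84.087, 22.042, 0.453, 0, -68.411, -14.817], TCP at [0.221, 0.585, 0.225] pointing down, gripper open.
Joint ranges: [-179.83, 179.83], [-69.29, 118.12], [-61.27, 80.66], [-181.25, 117.63], [-171.15, -9.14], [-177.46, 177.46]. Speed limits (degrees/s): [159.86, 159.86, 180, 180, 180, 180].

### API

Orientations are given as a 3x3 rotation matrix whose columns are the frame's x, y, z axes.
In Python, from station import r, vision, finish_job gives the robot as it stands.
- The arm moves only by the shell command python3 -m jog 'ROWS'. ROWS is a JSON object of lists of equal length, an entry for each row: "rot": the turn, a rotation vector about the world's x, y, z in degrees, a list of three; "delta_pos": the shift along the world's x, y, z in mm, a list of three; "grip": the opening in per cent of the stroke, from 0 (shut) to 100 (fully open). A call has 1 to 10 rows; each row shifts and turns the commanded pose from where the row before left it; what a row does not reach is not made up. A row lasts 1/12 s, in which the tool goes at most 41.7 mm and 7.16 degrees, less where a joint would pass 70% of its speed; a pose out of reach is approached as far as the arm can. A call with a gripper value outside its range is refused whole. The fingers move at their own pace and stop on an object; the grip force is fixed at half the most. Time passes only in rows, so rows that do not move let the fingers close. It gives the time, the measured TCP pose, the force and the opening at its end, in the units of the state.
- r.sense(): the state, without advancing time (a new reading comes with each control period).
- vision.capture(name): name is "scene" or "top" or "wrist"; returns a dict with "frame" (480x640x3 uint8, red, green, blue), "K" (3x3 intrinsics, pixels), "xyz" and "orientation" of the camera in the world. Camera axes: x right, y up, looking along -z (the intrinsics and any distortion apply to the point x, -y, -z); pixel columns grow to the right and rows downward; lengths in m; the calibration is good to about 2 mm. A picture is of the moment at which its call begins. There is no depth.
- finish_job(): hands the job in, once; it reports no verdict.
The state is a dict: "time_s": time; "joints": joint angles; "joint_velocities": joint speeds; "effort": joint torques, N m; "tcp_pos": TCP position; "ee_rot": TCP orientation; "wrist_force": force on the tool from outside, world axes, zero at the start; "moment": the same for the moment, N m; "gripper_width": opening from 0.0 (shut) to 1.0 (fully open).
Only numpy, scipy, OpenCV 4.12 (cv2) and the standard library are available. Lean on these libraries where they do the work, as an engineer would, in place of code of your own. Each camera call takes 0.05 s, during which the arm holds its last target. There are 200 camera calls.

## Working session

There is one attempt and no reset: what is moved stays moved. The work goes in short steps, Python scripts to look and compute and a shell command to move; the robot and the scene stay as the last step left them, time stands still between calls to the robot, and variables do not carry over. Pictures are saved under pics/ and viewed, about 8 in all and at most 12, crops included, and the job is handed in when it is done.

```bash
mkdir -p pics
python3 - <<'E'
from station import r, vision
import cv2,numpy as np
for n in ["scene","top"]:
    c=vision.capture(n); cv2.imwrite(f"pics/{n}0.png",cv2.cvtColor(c["frame"],cv2.COLOR_RGB2BGR))
    print(n,c["K"],c["xyz"],c["orientation"],[k for k in c])
print(r.sense())
E
```

```text
scene [[472.89177145   0.         324.68983376]
 [  0.         472.89177145 234.43389762]
 [  0.           0.           1.        ]] [ 0.9057488  -0.2948597   0.55559031] [[ 0.70256897 -0.49568908  0.5105773 ]
 [ 0.71143629  0.50537239 -0.48832074]
 [-0.01597641  0.70632222  0.70771016]] ['frame', 'K', 'xyz', 'orientation']
top [[478.55778995   0.         306.45229291]
 [  0.         478.55778995 241.92996412]
 [  0.           0.           1.        ]] [0.51037586 0.02769238 0.7501617 ] [[ 0.01125259  0.99551886 -0.09389128]
 [-0.99944497  0.0141417   0.03016241]
 [ 0.03135503  0.09349976  0.99512545]] ['frame', 'K', 'xyz', 'orientation']
{'time_s': 0.1, 'joints': array([ 8.40880290e+01,  2.20873886e+01,  3.87407069e-01, -2.39366678e-02,
       -6.84136071e+01, -1.48168871e+01]), 'joint_velocities': array([ 0.07066194, -0.0474739 ,  0.2325658 ,  0.07334244, -0.05426986,
       -0.06964699]), 'effort': array([-2.53441085e-04, -3.91692066e+01,  1.87934035e+01,  4.23185930e+00,
        1.34429461e-02, -7.69675762e-05]), 'tcp_pos': array([0.22101321, 0.58403603, 0.22376033]), 'ee_rot': array([[ 9.35211367e-01, -3.54089466e-01, -5.90601137e-04],
       [-3.54089934e-01, -9.35209381e-01, -1.93190861e-03],
       [ 1.31732764e-04,  2.01586881e-03, -9.99997959e-01]]), 'wrist_force': array([-0.48375981,  0.59762988, -0.17577472]), 'moment': array([-0.00905034,  0.04970874,  0.07577216]), 'gripper_width': 0.9978924545449049}
```

View pics/scene0.png

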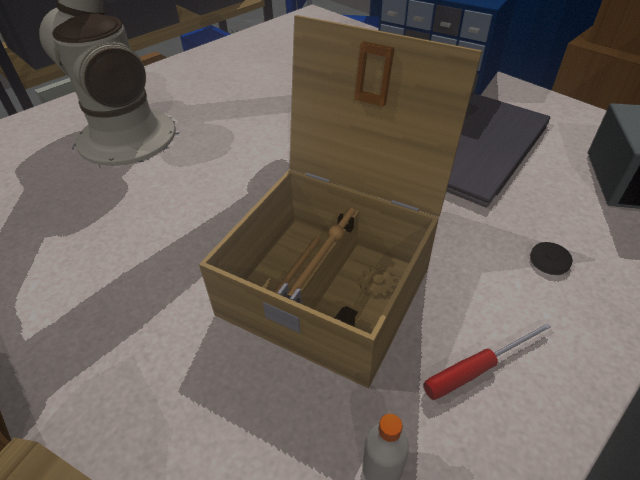

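View pics/top0.png

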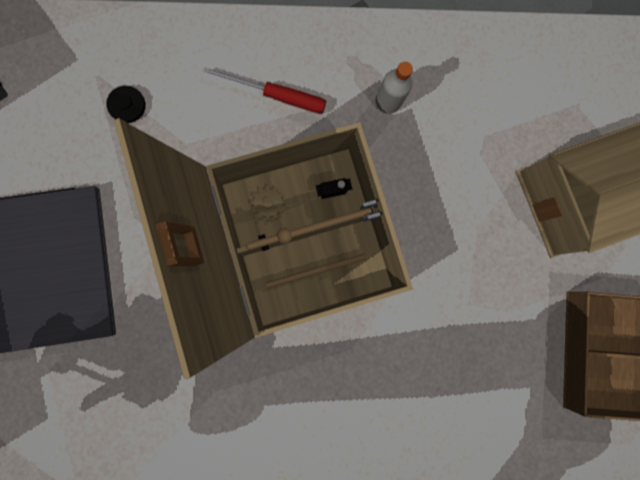

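The scene view shows the chest with its lid upright: corners at (293,18) and (477,53), ball at (336,232). In the top view the rim corners are about (360,126), (410,288), (257,333) and (210,167). The ball is at (285,236) and the lid's free edge runs from (119,121) to (187,377).

```bash
cat > h.py <<'E'
from station import r, vision
import cv2,numpy as np
def ray(c,p):
    d=np.linalg.inv(c["K"])@[p[0],p[1],1]; d=np.array([d[0],-d[1],-d[2]])
    d=np.array(c["orientation"])@d; return np.array(c["xyz"]),d/np.linalg.norm(d)
def onz(c,p,z):
    o,d=ray(c,p); return o+d*(z-o[2])/d[2]
def tri(c1,p1,c2,p2):
    o1,d1=ray(c1,p1);o2,d2=ray(c2,p2)
    s=np.linalg.lstsq(np.c_[d1,-d2],o2-o1,rcond=None)[0]
    a,b=o1+s[0]*d1,o2+s[1]*d2; return (a+b)/2,np.linalg.norm(a-b)
def save(c,n,box=None,f=1):
    im=cv2.cvtColor(c["frame"],cv2.COLOR_RGB2BGR)
    if box: im=im[box[1]:box[3],box[0]:box[2]]
    cv2.imwrite(f"pics/{n}.png",cv2.resize(im,None,fx=f,fy=f,interpolation=cv2.INTER_CUBIC))
E
python3 - <<'E'
from h import *
np.set_printoptions(precision=4,suppress=True)
t=vision.capture("top");s=vision.capture("scene")
C=[onz(t,p,.11) for p in [(360,126),(410,288),(257,333),(210,167)]]
S=[onz(s,p,.11) for p in [(376,332),(204,266),(290,174),(437,213)]] #FR? 
print(np.array(C));print(np.array(S))
print([np.linalg.norm(C[i]-C[(i+1)%4]) for i in range(4)])
print("ball",tri(t,(285,236),s,(336,232)), onz(t,(285,236),.092))
print("lidA",tri(t,(119,121),s,(477,53)),"lidB",tri(t,(187,377),s,(293,18)))
c=np.mean(C,0);x=(C[0]+C[1]-C[2]-C[3]);x/=np.linalg.norm(x);print("centre",c,"x",x,np.degrees(np.arctan2(x[1],x[0])))
save(t,"topcrop",(100,100,430,400),2.4 if 0 else 2)
save(s,"scenecrop",(190,0,490,290),2)
E
```

```text
[[ 0.7326 -0.0639  0.11  ]
 [ 0.5107 -0.1313  0.11  ]
 [ 0.4494  0.0721  0.11  ]
 [ 0.6709  0.1402  0.11  ]]
[[ 0.7327 -0.0545  0.11  ]
 [ 0.5159 -0.1328  0.11  ]
 [ 0.4535  0.0672  0.11  ]
 [ 0.6656  0.1512  0.11  ]]
[np.float64(0.23191493126192333), np.float64(0.21242786781657677), np.float64(0.23174380113180137), np.float64(0.21319590255407028)]
ball (array([0.5803, 0.0377, 0.094 ]), np.float64(0.0006837149124159144)) [0.5803 0.0375 0.092 ]
lidA (array([0.6572, 0.1849, 0.3239]), np.float64(0.002414016488074883)) lidB (array([0.4301, 0.1154, 0.3226]), np.float64(0.004402635419361222))
centre [0.5909 0.0043 0.11  ] x [ 0.2887 -0.9574  0.    ] -73.2195560465459
```

View pics/topcrop.png

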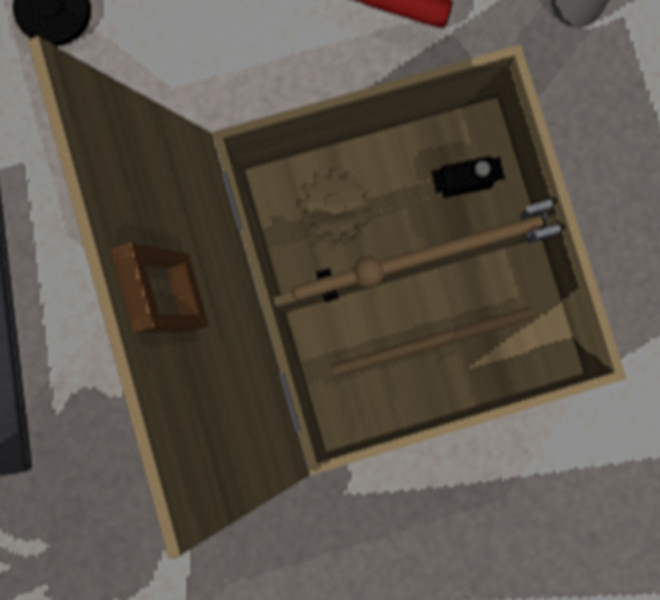

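View pics/scenecrop.png

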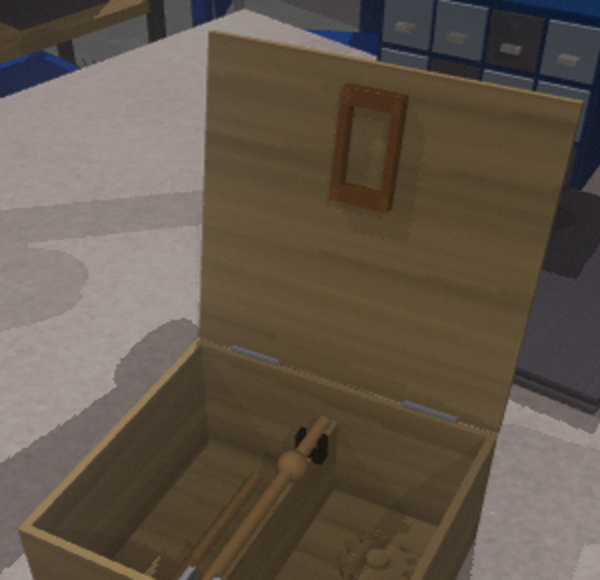

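Chest frame: centre about (0.591, 0.004), chest +x at −73.2° in the world. The ball is at (0.580, 0.038, 0.093), which matches its expected place (−35, 0) in the chest. The lid comes out at about 1.77 rad. I'll go over the lid, turning the jaws across the rod.

```bash
python3 -m jog '{"delta_pos":[[0,0,38],[0,0,38],[0,0,38],[0,0,38],[10,-16,30],[22,-34,0],[22,-34,0],[22,-34,0],[22,-34,0],[22,-34,0]],"rot":[[0,0,-7],[0,0,-7],[0,0,-7],[0,0,-7],[0,0,-7],[0,0,-7],[0,0,-7],[0,0,-3.5],[0,0,0],[0,0,0]],"grip":[100,100,100,100,100,80,70,70,70,70]}' | tail -c 700
python3 -m jog '{"delta_pos":[[22,-34,0],[22,-34,0],[22,-34,0],[22,-34,0],[22,-34,0],[22,-34,0],[22,-34,0],[22,-34,0],[22,-34,0],[22,-34,0]],"rot":[[0,0,0],[0,0,0],[0,0,0],[0,0,0],[0,0,0],[0,0,0],[0,0,0],[0,0,0],[0,0,0],[0,0,0]],"grip":[70,70,70,70,70,70,70,70,70,70]}' | tail -c 700
python3 -c "
from h import *
print(r.sense())"
```

```text
time_s: 1.03
tcp_pos: [0.3416, 0.3967, 0.4068]
ee_rot: [[0.289, -0.957, -0.0], [-0.957, -0.289, 0.0], [-0.0, 0.0, -1.0]]
wrist_force: [0.6, 0.8, -0.0]
gripper_width: 0.74
time_s: 1.87
tcp_pos: [0.5617, 0.0566, 0.4067]
ee_rot: [[0.289, -0.957, -0.0], [-0.957, -0.289, 0.0], [-0.0, -0.0, -1.0]]
wrist_force: [0.4, 0.5, 1.1]
gripper_width: 0.698
{'time_s': 1.8667, 'joints': array([ 2.21876891e+01,  1.22332150e+01,  1.20111375e+01, -1.28367837e-02,
       -8.97757449e+01, -5.41710011e+00]), 'joint_velocities': array([-5.13996011e+01,  2.29883119e+01,  2.88303814e+01,  4.61005235e-02,
       -5.67230556e+00,  5.11940095e+01]), 'effort': array([ 2.13889807e+00, -3.44512010e+01,  1.89333075e+01,  4.53803569e+00,
       -1.31280781e-02, -5.84222954e-01]), 'tcp_pos': array([0.56172957, 0.05659124, 0.40674026]), 'ee_rot': array([[ 2.88539507e-01, -9.57467989e-01, -4.94153458e-05],
       [-9.57467964e-01, -2.88539511e-01,  2.21805425e-04],
       [-2.26629874e-04, -1.66860176e-05, -9.99999974e-01]]), 'wrist_force': array([0.42039463, 0.46501107, 1.063666  ]), 'moment': array([ 0.20941438, -0.07672296,  0.02433701]), 'gripper_width': 0.6978601253008768}
```

```bash
python3 -m jog '{"delta_pos":[[10,-10,0],[9,-9,0],[0,0,-36],[0,0,-36],[0,0,-36],[0,0,-36],[0,0,-36],[0,0,0]],"rot":[[0,0,0],[0,0,0],[0,0,0],[0,0,0],[0,0,0],[0,0,0],[0,0,0],[0,0,0]],"grip":[70,70,70,70,70,70,70,70]}' | head -3
python3 - <<'E'
from h import *
c=vision.capture("wrist");save(c,"w1")
print(c["K"],c["xyz"],c["orientation"])
# expected ball pixel
p=np.array([.5805,.0378,.092]);q=np.array(c["orientation"]).T@(p-c["xyz"]);q=c["K"]@[q[0],-q[1],-q[2]];print(q[:2]/q[2])
E
```

```text
time_s: 2.53
tcp_pos: [0.575, 0.0398, 0.2187]
ee_rot: [[0.288, -0.957, -0.016], [-0.957, -0.288, -0.002], [-0.003, 0.016, -1.0]]
[[368.71864702   0.         326.32516571]
 [  0.         368.71864702 239.20897301]
 [  0.           0.           1.        ]] [ 0.59984999 -0.03670184  0.3790597 ] [[-0.95770853  0.27011112  0.09916834]
 [-0.28731166 -0.91649469 -0.27836933]
 [ 0.0156966  -0.2950889   0.95534086]]
[317.16057966 225.29847054]
```

View pics/w1.png

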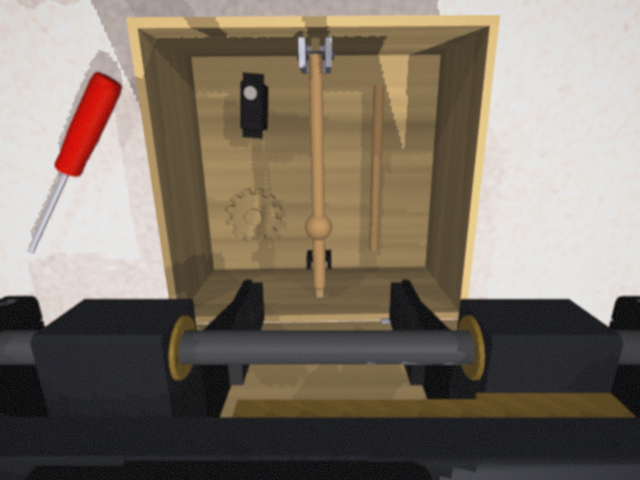

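The wrist view shows the ball at (318,227), about 2 px from the predicted (317,225), so the position is confirmed. The TCP reading is off by 5–8 mm, so I'm checking for contact or lag.

Run:
```python
from h import *
np.set_printoptions(precision=4,suppress=True)
s=r.sense();print(s["tcp_pos"],s["wrist_force"],s["moment"],s["effort"],s["joint_velocities"],s["joints"],s["time_s"]);print(s["ee_rot"])
t=vision.capture("top");save(t,"t2")
```

```text
[0.5778 0.0398 0.2233] [-0.2916 -0.0524  0.4862] [ 0.0637 -0.0546  0.0201] [ -0.0485 -33.5531  16.9536   3.705    0.1338  -0.0031] [-0.258  -2.8773  7.4516  2.9706 -1.0163  0.1269] [ 19.9359  17.9076  -5.9251  -0.0472 -66.6829  -3.0855] 2.5833
[[ 0.2896 -0.9571 -0.0087]
 [-0.9572 -0.2895 -0.0024]
 [-0.0003  0.009  -1.    ]]
```

View pics/t2.png

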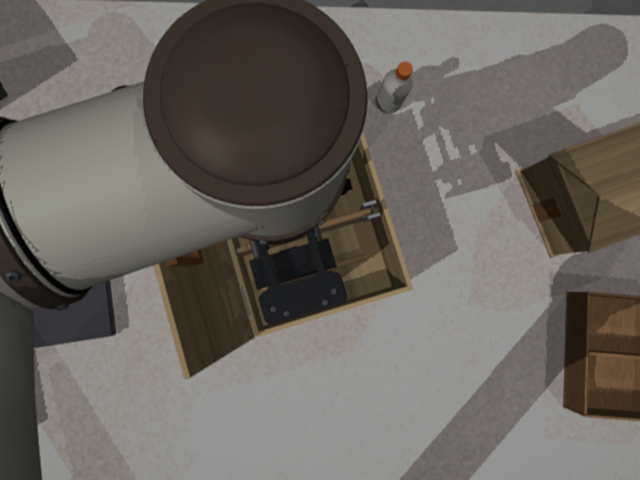

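The mismatch was only settling lag; there are no contact forces. The wrist link passes over the lid in the top view. I estimate 4 cm of clearance at grasp height, so I'll lower part way and check from the scene camera.

```bash
python3 -m jog '{"delta_pos":[[0,0,-20],[0,0,-20],[0,0,-20],[0,0,-10],[0,0,0],[0,0,0]],"rot":[[0,0,0],[0,0,0],[0,0,0],[0,0,0],[0,0,0],[0,0,0]],"grip":[70,70,70,70,70,70]}'
python3 - <<'E'
from h import *
s=vision.capture("scene");save(s,"s2")
E
```

```text
time_s: 3.13
tcp_pos: [0.5816, 0.04, 0.1588]
ee_rot: [[0.289, -0.957, 0.003], [-0.957, -0.289, 0.0], [0.001, -0.003, -1.0]]
wrist_force: [0.9, 0.1, 0.3]
gripper_width: 0.698
```

View pics/s2.png

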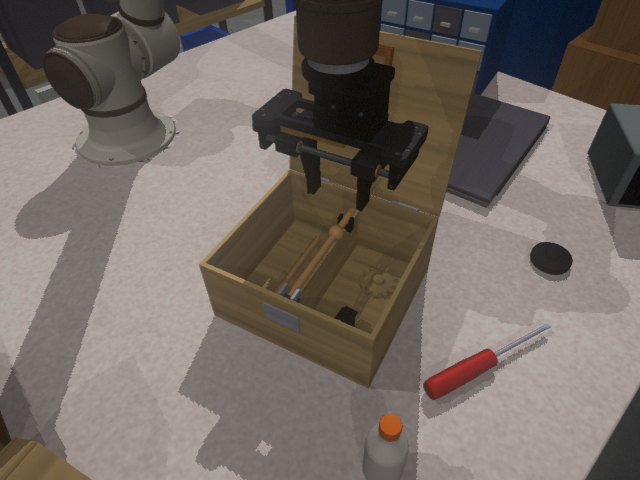

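The lid hasn't moved and the arm is clear. I'll tilt the tool about 14° toward the chest front, which lifts the wrist link off the lid. Then I'll descend and grip the ball.

```bash
python3 -m jog '{"delta_pos":[[0,-2,0],[0,-2,0],[0,0,-18],[0,0,-18],[0,0,-15],[0,0,-10],[0,0,0],[0,0,0]],"rot":[[6.7,2.0,0],[6.7,2.0,0],[0,0,0],[0,0,0],[0,0,0],[0,0,0],[0,0,0],[0,0,0]],"grip":[70,70,70,70,70,70,70,70]}'
python3 -m jog '{"delta_pos":[[0,0,0],[0,0,0],[0,0,0],[0,0,0],[0,0,0],[0,0,0],[0,0,0],[0,0,0]],"rot":[[0,0,0],[0,0,0],[0,0,0],[0,0,0],[0,0,0],[0,0,0],[0,0,0],[0,0,0]],"grip":[24,24,24,20,20,15,15,15]}'
```

```text
time_s: 3.85
tcp_pos: [0.5809, 0.0356, 0.0967]
ee_rot: [[0.281, -0.957, -0.068], [-0.929, -0.289, 0.231], [-0.241, -0.002, -0.971]]
wrist_force: [0.8, 0.1, 0.6]
gripper_width: 0.705
time_s: 4.52
tcp_pos: [0.581, 0.0358, 0.096]
ee_rot: [[0.28, -0.958, -0.067], [-0.929, -0.288, 0.232], [-0.241, -0.003, -0.97]]
wrist_force: [1.1, 0.7, -0.7]
gripper_width: 0.214
```

```bash
python3 -m jog '{"delta_pos":[[0,0,0],[0,0,0],[0,0,0]],"rot":[[0,0,0],[0,0,0],[0,0,0]],"grip":[10,10,10]}'
python3 - <<'E'
import numpy as np
# arc of ball in chest xz for rows of 6deg, in world mm
cx=np.array([.2887,-.9574])
f=lambda th:np.array([*(cx*(90-125*np.cos(np.radians(th)))),92+125*np.sin(np.radians(th))])
g=lambda th:f(th)+6*np.array([*(cx*np.sin(np.radians(14+.5*th))),np.cos(np.radians(14+.5*th))])
for a in range(0,66,6): 
  print(a,np.round(g(a+6)-g(a),1))
E
```

```text
time_s: 4.77
tcp_pos: [0.581, 0.0358, 0.0959]
ee_rot: [[0.28, -0.958, -0.067], [-0.929, -0.288, 0.232], [-0.241, -0.002, -0.97]]
wrist_force: [2.0, 1.0, 0.2]
gripper_width: 0.211
0 [ 0.3 -0.9 13. ]
6 [ 0.7 -2.2 12.8]
12 [ 1.1 -3.5 12.5]
18 [ 1.4 -4.8 12.1]
24 [ 1.8 -6.  11.5]
30 [ 2.1 -7.1 10.8]
36 [ 2.5 -8.1 10. ]
42 [ 2.7 -9.1  9.1]
48 [  3. -10.   8.]
54 [  3.2 -10.7   6.9]
60 [  3.4 -11.4   5.7]
```

The fingers stopped on the ball. Now I'll swing the rod up along the arc.

```bash
python3 -m jog '{"delta_pos":[[0.1,-0.4,6.5],[0.2,-0.5,6.5],[0.3,-1.1,6.4],[0.4,-1.1,6.4],[0.5,-1.7,6.3],[0.6,-1.8,6.2],[0.7,-2.4,6.1],[0.7,-2.4,6.0],[0,0,0],[0,0,0]],"rot":[[1.4,0.43,0],[1.4,0.43,0],[1.4,0.43,0],[1.4,0.43,0],[1.4,0.43,0],[1.4,0.43,0],[1.4,0.43,0],[1.4,0.43,0],[0,0,0],[0,0,0]],"grip":[10,10,10,10,10,10,10,10,10,10]}'
python3 - <<'E'
from h import *
s=vision.capture("scene");save(s,"s3",(190,0,490,290),2)
E
```

```text
time_s: 5.6
tcp_pos: [0.5832, 0.0236, 0.1459]
ee_rot: [[0.259, -0.958, -0.126], [-0.863, -0.288, 0.415], [-0.434, 0.002, -0.901]]
wrist_force: [-0.3, -0.7, -0.5]
gripper_width: 0.103
```

View pics/s3.png

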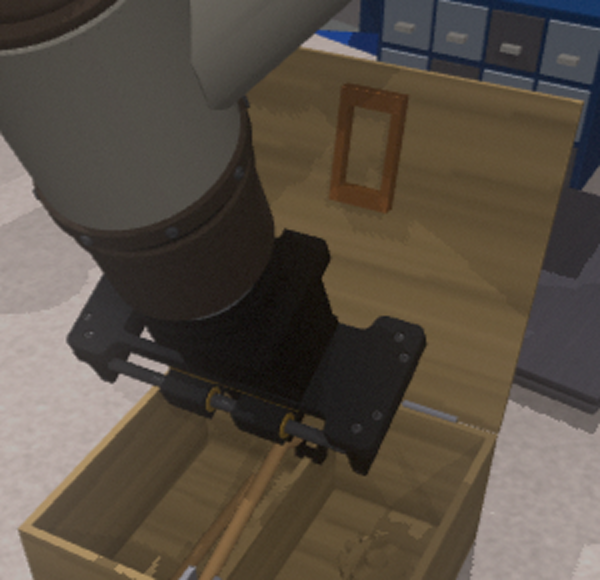

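The width is now 9 mm, so the ball slipped in the pads, but the rod has left the clip. One wrist look to see what is held.

Run:
```python
from h import *
s=vision.capture("wrist");save(s,"w3",(120,0,520,400),1.5)
```

```text
(no output)
```

View pics/w3.png

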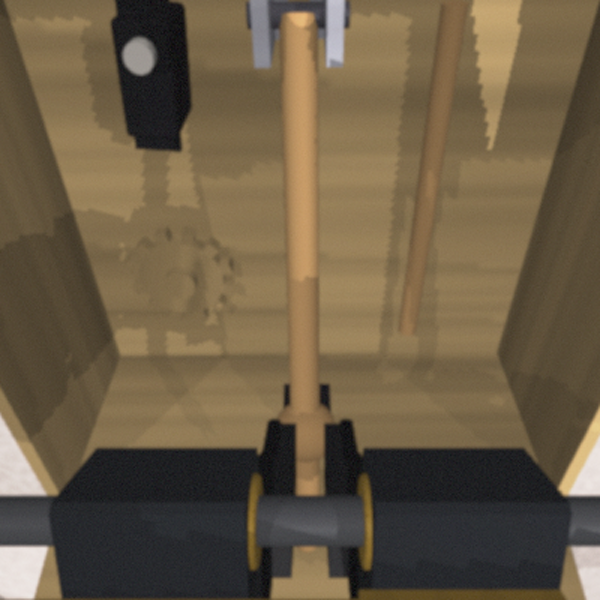

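The view shows the ball at crop (305,410), just on the pivot side of the fingers, with the rod passing between them. I'll squeeze, then compute the rod angle by casting the ball's ray onto the plane y=0.

```bash
python3 -m jog '{"delta_pos":[[0,0,0],[0,0,0]],"rot":[[0,0,0],[0,0,0]],"grip":[4,4]}'
cat >> h.py <<'E'
C0=np.array([.5909,.0043,0]);CX=np.array([.2887,-.9574,0]);CY=np.array([.9574,.2887,0]);CZ=np.array([0,0,1.])
def chest(p): q=np.array(p)-C0; return np.array([q@CX,q@CY,q[2]])*1000
def ony0(c,p):
    o,d=ray(c,p); return chest(o+d*(-((o-C0)@CY)/(d@CY)))
def pix(c,x,y,z):
    p=C0+(x*CX+y*CY+z*CZ)/1000;q=np.array(c["orientation"]).T@(p-c["xyz"]);q=c["K"]@[q[0],-q[1],-q[2]];return q[:2]/q[2]
E
python3 - <<'E'
from h import *
np.set_printoptions(precision=1,suppress=True)
c=vision.capture("wrist");s=r.sense();t=np.array(s["tcp_pos"]);z=s["ee_rot"][:,2]
print("grasp",chest(t+.006*z),"tip",chest(t+.025*z))
for th in range(6,34,3):
    a=np.radians(th);k=lambda R:pix(c,90-R*np.cos(a),0,92+R*np.sin(a));print(th,k(125),k(175))
k=chest(c["xyz"]);print(k)
sc=vision.capture("scene");
for th in range(6,34,3):
    a=np.radians(th);k=lambda R:pix(sc,90-R*np.cos(a),0,92+R*np.sin(a));print(th,(k(0)-[190,0])*2,(k(80)-[190,0])*2,(k(125)-[190,0])*2)
E
```

```text
time_s: 5.87
tcp_pos: [0.5832, 0.0246, 0.1458]
ee_rot: [[0.26, -0.957, -0.127], [-0.863, -0.289, 0.415], [-0.434, 0.001, -0.901]]
wrist_force: [-0.0, -0.1, 0.6]
gripper_width: 0.058
grasp [-24.2  -1.4 140.5] tip [-32.4  -1.5 123.4]
6 [322.5 258.2] [323.  316.2]
9 [322.4 265.3] [322.9 326.8]
12 [322.3 272.3] [322.8 337.6]
15 [322.2 279.2] [322.7 348.5]
18 [322.1 285.9] [322.6 359.7]
21 [322.  292.5] [322.4 371.2]
24 [321.8 299. ] [322.3 382.9]
27 [321.7 305.2] [322.1 394.9]
30 [321.5 311.2] [321.9 407.2]
33 [321.3 317. ] [321.7 420. ]
[119.8  -2.2 255.7]
6 [197.6 593.9] [260.1 500.5] [291.7 453.4]
9 [197.6 593.9] [259.6 496.7] [291.1 447.3]
12 [197.6 593.9] [258.9 493.1] [290.3 441.5]
15 [197.6 593.9] [258.  489.8] [289.2 436. ]
18 [197.6 593.9] [256.9 486.7] [287.9 430.8]
21 [197.6 593.9] [255.7 483.8] [286.3 425.8]
24 [197.6 593.9] [254.3 481.2] [284.5 421.3]
27 [197.6 593.9] [252.8 478.8] [282.4 417.1]
30 [197.6 593.9] [251.  476.7] [280.  413.2]
33 [197.6 593.9] [249.2 474.9] [277.4 409.8]
```

The fingers slipped off the top of the ball, leaving the rod at about 12° with the ball at chest (−32, 118) and the clip clear. I'll regrip on the rod shaft on the pivot side of the ball, at r≈104 mm and deeper between the pads, so the ball blocks sliding toward the tip.

```bash
python3 -m jog '{"delta_pos":[[0,0,0],[0,0,0],[0,0,0],[1.5,-3.3,0],[1.5,-3.3,0],[1.5,-3.3,-10],[0,0,-10],[0,0,-10.5],[0,0,0],[0,0,0]],"rot":[[0,0,0],[0,0,0],[0,0,0],[0,0,0],[0,0,0],[0,0,0],[0,0,0],[0,0,0],[0,0,0],[0,0,0]],"grip":[60,60,60,60,60,60,60,60,60,60]}'
python3 -m jog '{"delta_pos":[[0,0,0],[0,0,0],[0,0,0],[0,0,0],[0,0,0],[0,0,0],[0,0,0],[0,0,0],[0,0,0],[0,0,0]],"rot":[[0,0,0],[0,0,0],[0,0,0],[0,0,0],[0,0,0],[0,0,0],[0,0,0],[0,0,0],[0,0,0],[0,0,0]],"grip":[0,0,0,0,0,0,0,0,0,0]}'
python3 - <<'E'
from h import *
np.set_printoptions(precision=1,suppress=True)
s=r.sense();t=np.array(s["tcp_pos"]);z=s["ee_rot"][:,2];g=chest(t+.006*z);print("grasp",g,"tip",chest(t+.025*z))
R=104;
p=lambda th:CX*(90-R*np.cos(np.radians(th)))+CZ*(92+R*np.sin(np.radians(th)))
tl=lambda th:26+(th-12)*.3
q=lambda th:p(th)+6*(CX*np.sin(np.radians(tl(th)))+CZ*np.cos(np.radians(tl(th))))
for a in np.arange(12,60,4.): print(a,q(a+4)-q(a))
E
```

```text
time_s: 6.8
tcp_pos: [0.5874, 0.0142, 0.1141]
ee_rot: [[0.258, -0.958, -0.128], [-0.863, -0.288, 0.415], [-0.434, 0.004, -0.901]]
wrist_force: [-0.1, -0.2, -0.1]
gripper_width: 0.593
time_s: 7.63
tcp_pos: [0.588, 0.0142, 0.1157]
ee_rot: [[0.26, -0.957, -0.126], [-0.863, -0.289, 0.415], [-0.434, 0.001, -0.901]]
wrist_force: [-0.9, -1.0, -0.3]
gripper_width: 0.108
grasp [-12.9   0.  110.3] tip [-21.1   0.   93.1]
12.0 [ 0.5 -1.8  7. ]
16.0 [ 0.7 -2.3  6.8]
20.0 [ 0.8 -2.7  6.7]
24.0 [ 1.  -3.2  6.5]
28.0 [ 1.1 -3.6  6.2]
32.0 [ 1.2 -4.   6. ]
36.0 [ 1.3 -4.4  5.7]
40.0 [ 1.4 -4.7  5.3]
44.0 [ 1.5 -5.1  5. ]
48.0 [ 1.6 -5.4  4.6]
52.0 [ 1.7 -5.7  4.2]
56.0 [ 1.8 -6.   3.8]
```

Held: 9.4 mm opening with the command at 0. Now I'll swing it up.

```bash
python3 -m jog '{"delta_pos":[[0.5,-1.8,7.0],[0.7,-2.3,6.8],[0.8,-2.7,6.7],[1.0,-3.2,6.5],[1.1,-3.6,6.2],[0,0,0]],"rot":[[1.15,0.35,0],[1.15,0.35,0],[1.15,0.35,0],[1.15,0.35,0],[1.15,0.35,0],[0,0,0]],"grip":[0,0,0,0,0,0]}'
python3 -m jog '{"delta_pos":[[1.2,-4.0,6.0],[1.3,-4.4,5.7],[1.4,-4.7,5.3],[1.5,-5.1,5.0],[1.6,-5.4,4.6],[1.6,-5.3,4.0],[0,0,0],[0,0,0]],"rot":[[1.15,0.35,0],[1.15,0.35,0],[1.15,0.35,0],[1.15,0.35,0],[1.15,0.35,0],[1.15,0.35,0],[0,0,0],[0,0,0]],"grip":[0,0,0,0,0,0,0,0]}'
python3 - <<'E'
from h import *
np.set_printoptions(precision=1,suppress=True)
s=r.sense();t=np.array(s["tcp_pos"]);z=s["ee_rot"][:,2];g=chest(t+.006*z);print("grasp",g,np.degrees(np.arctan2(g[2]-92,90-g[0])),np.hypot(g[2]-92,90-g[0]))
c=vision.capture("wrist");
for th in (52,56,60,64):
    a=np.radians(th);k=lambda R:pix(c,90-R*np.cos(a),0,92+R*np.sin(a));print(th,k(125),k(175))
c=vision.capture("scene");save(c,"s4",(190,0,490,290),2)
for th in (52,56,60,64):
    a=np.radians(th);k=lambda R:(pix(c,90-R*np.cos(a),0,92+R*np.sin(a))-[190,0])*2;print(th,k(125),k(175))
E
```

```text
time_s: 8.13
tcp_pos: [0.5925, -0.0003, 0.1487]
ee_rot: [[0.244, -0.958, -0.152], [-0.815, -0.287, 0.504], [-0.526, 0.001, -0.85]]
wrist_force: [-0.1, -0.8, -2.2]
gripper_width: 0.1
time_s: 8.8
tcp_pos: [0.6013, -0.0285, 0.1782]
ee_rot: [[0.223, -0.958, -0.181], [-0.746, -0.287, 0.601], [-0.627, 0.001, -0.779]]
wrist_force: [1.9, -0.0, -6.0]
gripper_width: 0.106
grasp [ 30.7   0.4 173.6] 53.95835210326442 100.85573268942258
52 [326.  340.7] [326.2 435.4]
56 [325.9 346.2] [326.2 449.6]
60 [325.9 351. ] [326.1 464.1]
64 [325.8 354.9] [326.  478.7]
52 [254.5 398.9] [278.6 316.5]
56 [248.3 399.3] [270.2 315.3]
60 [241.7 400.7] [261.1 315.6]
64 [234.7 403.1] [251.3 317.3]
```

View pics/s4.png

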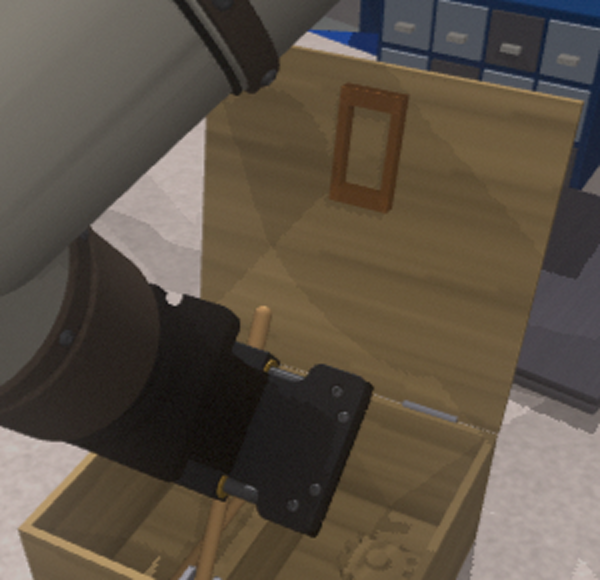

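The tip at crop (263,316) puts the rod at about 59°, which is the aim. I'll release and back off along the tool axis.

```bash
python3 -m jog '{"delta_pos":[[0,0,0],[0,0,0],[0,0,0],[0,0,0],[3,-12,15.5],[6,-20,26],[6,-20,26],[6,-20,26],[0,0,0],[0,0,0]],"rot":[[0,0,0],[0,0,0],[0,0,0],[0,0,0],[0,0,0],[0,0,0],[0,0,0],[0,0,0],[0,0,0],[0,0,0]],"grip":[50,50,50,50,50,50,50,50,50,50]}'
python3 - <<'E'
from h import *
np.set_printoptions(precision=1,suppress=True)
c=vision.capture("scene");f=c["frame"];
hsv=cv2.cvtColor(f,cv2.COLOR_RGB2HSV)
cv2.imwrite("pics/dbg.png",f[:,:,::-1])
for th in (52,56,58,60,62,64):
    a=np.radians(th);k=lambda R:pix(c,90-R*np.cos(a),0,92+R*np.sin(a));
    print(th,k(150),k(175),[f[int(round(v)),int(round(u))].tolist() for u,v in (k(150),k(140),k(165))])
for v in (160,165,170,180): print(v,[f[v,u].tolist() for u in range(308,334,2)])
E
```

```text
time_s: 9.73
tcp_pos: [0.6225, -0.1012, 0.275]
ee_rot: [[0.226, -0.958, -0.178], [-0.746, -0.288, 0.601], [-0.627, -0.003, -0.779]]
wrist_force: [0.2, 0.9, -0.9]
gripper_width: 0.492
52 [323.2 179. ] [329.3 158.2] [[30, 26, 21], [28, 24, 19], [35, 31, 26]]
56 [319.6 178.9] [325.1 157.6] [[29, 27, 24], [28, 26, 22], [32, 29, 25]]
58 [317.6 179. ] [322.9 157.6] [[29, 26, 25], [29, 28, 25], [39, 35, 33]]
60 [315.6 179.4] [320.6 157.8] [[37, 34, 35], [31, 27, 24], [46, 44, 44]]
62 [313.6 179.8] [318.2 158.1] [[39, 37, 37], [36, 34, 34], [65, 64, 64]]
64 [311.4 180.5] [315.7 158.7] [[43, 41, 43], [43, 41, 42], [64, 62, 63]]
160 [[43, 42, 41], [46, 45, 44], [43, 42, 43], [37, 34, 32], [35, 32, 30], [44, 42, 42], [45, 43, 42], [41, 40, 40], [40, 35, 33], [34, 32, 26], [35, 28, 24], [38, 32, 30], [31, 27, 20]]
165 [[46, 43, 44], [36, 32, 29], [65, 64, 66], [72, 72, 74], [74, 72, 72], [62, 61, 62], [43, 41, 40], [38, 34, 32], [34, 30, 24], [32, 28, 24], [32, 28, 21], [32, 25, 21], [30, 26, 17]]
170 [[43, 40, 42], [43, 41, 40], [42, 42, 42], [43, 43, 42], [43, 43, 43], [43, 39, 40], [39, 35, 32], [32, 29, 25], [32, 26, 26], [32, 27, 23], [30, 24, 19], [32, 29, 19], [29, 24, 17]]
180 [[34, 33, 32], [43, 41, 43], [41, 39, 41], [39, 37, 37], [35, 32, 31], [30, 27, 24], [31, 26, 25], [31, 28, 25], [29, 25, 19], [28, 23, 17], [34, 29, 23], [45, 37, 29], [106, 89, 60]]
```

```bash
python3 -m jog '{"delta_pos":[[0,0,34],[0,0,34],[0,0,34],[0,0,34],[0,0,0],[0,0,0],[-7,23,0],[-10,34,0],[-10,34,0],[-10,34,0]],"rot":[[0,0,0],[-6.2,-1.87,0],[-6.2,-1.87,0],[-6.2,-1.87,0],[-6.2,-1.87,0],[-6.2,-1.87,0],[-6.2,-1.87,0],[0,0,0],[0,0,0],[0,0,0]],"grip":[0,0,0,0,0,0,0,0,0,0]}'
python3 -m jog '{"delta_pos":[[-10,34,0],[-10,34,0],[-10,34,0],[-10,34,0],[-9.6,26,0],[0,0,0]],"rot":[[0,0,0],[0,0,0],[0,0,0],[0,0,0],[0,0,0],[0,0,0]],"grip":[0,0,0,0,0,0]}'
python3 - <<'E'
from h import *
np.set_printoptions(precision=1,suppress=True)
s=r.sense();print(chest(s["tcp_pos"]),s["ee_rot"])
c=vision.capture("scene");save(c,"s5",(190,0,490,290),2)
for th in (52,56,60,64):
    a=np.radians(th);k=lambda R:(pix(c,90-R*np.cos(a),0,92+R*np.sin(a))-[190,0])*2;print(th,k(125),k(175))
E
```

```text
time_s: 10.62
tcp_pos: [0.5828, 0.0273, 0.4073]
ee_rot: [[0.29, -0.957, -0.005], [-0.957, -0.29, 0.001], [-0.002, 0.004, -1.0]]
wrist_force: [0.9, -0.0, -0.0]
gripper_width: 0.006
time_s: 11.12
tcp_pos: [0.5327, 0.1912, 0.4071]
ee_rot: [[0.295, -0.956, -0.005], [-0.956, -0.295, 0.001], [-0.002, 0.004, -1.0]]
wrist_force: [-0.7, -0.3, -0.5]
gripper_width: 0.003
[-195.8   -1.8  407.1] [[ 0.3 -1.  -0. ]
 [-1.  -0.3  0. ]
 [-0.   0.  -1. ]]
52 [254.5 398.9] [278.6 316.5]
56 [248.3 399.3] [270.2 315.3]
60 [241.7 400.7] [261.1 315.6]
64 [234.7 403.1] [251.3 317.3]
```

View pics/s5.png

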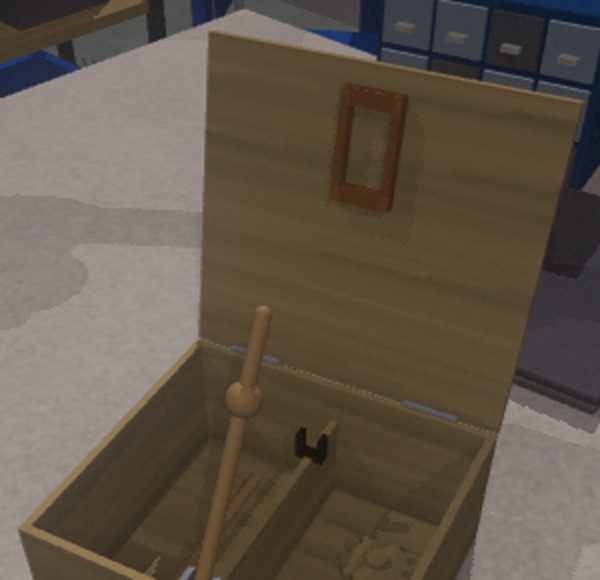

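The rod stands at about 59°: tip at crop (262,314), ball at (243,399). The lid is still upright. Now I'll go down behind the lid and push it forward.

```bash
python3 -m jog '{"delta_pos":[[1.7,0.5,-20],[0,0,-20],[0,0,-20],[0,0,-21],[0,0,0],[2.9,-9.6,0],[2.9,-9.6,0],[2.9,-9.6,0],[2.9,-9.6,0],[0,0,0]],"rot":[[0,0,0],[0,0,0],[0,0,0],[0,0,0],[0,0,0],[0,0,0],[0,0,0],[0,0,0],[0,0,0],[0,0,0]],"grip":[0,0,0,0,0,0,0,0,0,0]}'
python3 -m jog '{"delta_pos":[[2.9,-9.6,0],[2.9,-9.6,0],[2.9,-9.6,0],[2.4,-7.9,-0.5],[2.4,-7.9,-0.5],[2.4,-7.9,-0.5],[2.4,-7.9,-0.5],[0,0,0]],"rot":[[0,0,0],[0,0,0],[0,0,0],[0,0,0],[0,0,0],[0,0,0],[0,0,0],[0,0,0]],"grip":[0,0,0,0,0,0,0,0]}'
python3 - <<'E'
from h import *
np.set_printoptions(precision=1,suppress=True)
s=r.sense();print(chest(s["tcp_pos"]),s["wrist_force"])
E
```

```text
time_s: 12.0
tcp_pos: [0.5494, 0.1468, 0.3291]
ee_rot: [[0.286, -0.958, 0.001], [-0.958, -0.286, 0.001], [-0.001, -0.001, -1.0]]
wrist_force: [0.2, 0.2, 0.2]
gripper_width: 0.008
time_s: 12.67
tcp_pos: [0.5672, 0.087, 0.3257]
ee_rot: [[0.287, -0.958, -0.002], [-0.958, -0.287, 0.0], [-0.001, 0.001, -1.0]]
wrist_force: [-0.4, 0.4, 0.4]
gripper_width: 0.004
[-86.1   1.2 325.7] [-0.4  0.4  0.4]
```

```bash
python3 -m jog '{"delta_pos":[[2.5,-8.3,-3.2],[2.5,-8.3,-3.2],[2.5,-8.3,-3.2],[2.2,-7.2,-3.3],[2.2,-7.2,-3.3],[2.2,-7.2,-3.3],[2.2,-7.2,-3.3],[0,0,0],[0,0,0]],"rot":[[0,0,0],[0,0,0],[0,0,0],[0,0,0],[0,0,0],[0,0,0],[0,0,0],[0,0,0],[0,0,0]],"grip":[0,0,0,0,0,0,0,0,0]}'
python3 - <<'E'
from h import *
np.set_printoptions(precision=1,suppress=True)
s=r.sense();print(chest(s["tcp_pos"]),s["wrist_force"])
c=vision.capture("scene");save(c,"s6")
for a in (1.0,.91,.87,1.05,1.1,1.2,1.3,1.57): print(a,[pix(c,-110+220*np.cos(a),y,110+220*np.sin(a)) for y in (-120,120)])
E
```

```text
time_s: 13.42
tcp_pos: [0.5832, 0.0342, 0.3028]
ee_rot: [[0.287, -0.958, -0.002], [-0.958, -0.287, 0.001], [-0.001, 0.001, -1.0]]
wrist_force: [-0.3, 0.5, 0.6]
gripper_width: 0.002
[-30.9   1.3 302.8] [-0.3  0.5  0.6]
1.0 [array([222.7,  93.5]), array([427.9, 151.1])]
0.91 [array([215.5, 109.4]), array([420.3, 170.2])]
0.87 [array([212.6, 116.7]), array([416.9, 178.9])]
1.05 [array([226.9,  85.1]), array([432.2, 140.8])]
1.1 [array([231.4,  77.1]), array([436.4, 131. ])]
1.2 [array([240.7,  62.2]), array([444.8, 112.7])]
1.3 [array([250.5,  49.1]), array([452.9,  96.3])]
1.57 [array([277.4,  24. ]), array([471.8,  64.1])]
```

View pics/s6.png

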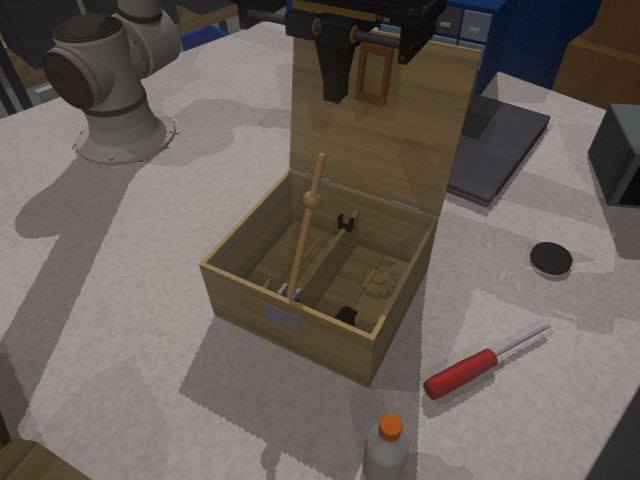

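The gripper is in front of the lid, with its tip at (335,100), and the lid is still at its first angle. So the fingers passed over or through where I thought the lid top was. I'm checking the fingertip position against both views.

Run:
```python
from h import *
np.set_printoptions(precision=3,suppress=True)
print(r.tips_ahead,[a for a in dir(r) if a[0]!='_'])
s=r.sense();t=np.array(s["tcp_pos"]);z=s["ee_rot"][:,2];print(t)
c=vision.capture("scene");tp=vision.capture("top")
def pw(c,p):
    q=np.array(c["orientation"]).T@(p-c["xyz"]);q=c["K"]@[q[0],-q[1],-q[2]];return q[:2]/q[2]
for d in (0,.015,.025): print(d,pw(c,t+d*z),pw(tp,t+d*z))
for a in (1.57,1.65,1.7,1.75,1.8,1.85): print(a,*[pix(k,-110+220*np.cos(a),y,110+220*np.sin(a)) for k in (c,tp) for y in (-120,120)])
for k in (c,tp): print(k["xyz"])
# change vs first pictures
for n,k in(("scene",c),("top",tp)):
    o=cv2.imread(f"pics/{n}0.png")[:,:,::-1]; d=np.abs(o.astype(int)-k["frame"]).max(2)>60
    cv2.imwrite(f"pics/d_{n}.png",(d*255).astype(np.uint8))
    print(n,"lid edge rows",[ (u,[int(v) for v in np.where(np.abs(np.diff(cv2.cvtColor(k["frame"],cv2.COLOR_RGB2GRAY)[:80,u].astype(int)))>25)[0]],[int(v) for v in np.where(np.abs(np.diff(cv2.cvtColor(np.ascontiguousarray(o),cv2.COLOR_RGB2GRAY)[:80,u].astype(int)))>25)[0]]) for u in (460,470)])
```

```text
0.025 ['PlanningError', 'sense', 'tips_ahead']
[0.583 0.035 0.303]
0 [335.797  95.6  ] [285.189 209.193]
0.015 [335.787 108.186] [285.373 211.695]
0.025 [335.78  116.292] [285.489 213.276]
1.57 [277.381  24.003] [471.784  64.091] [235.335 363.634] [164.362 102.435]
1.65 [285.074  19.566] [476.391  58.02 ] [215.565 369.415] [145.438 107.773]
1.7 [289.752  17.478] [479.012  55.023] [203.401 372.867] [133.911 111.388]
1.75 [294.31   15.904] [481.43   52.625] [191.481 376.169] [122.703 115.191]
1.8 [298.735  14.829] [483.645  50.81 ] [179.88 379.3 ] [111.88  119.156]
1.85 [303.014  14.24 ] [485.655  49.558] [168.666 382.242] [101.506 123.256]
[ 0.906 -0.295  0.556]
[0.51  0.028 0.75 ]
scene lid edge rows [(460, [36, 39, 41, 45, 47], [36, 39, 41, 45, 47]), (470, [9, 10, 11, 38, 41, 42, 43, 47, 49], [9, 10, 11, 38, 41, 42, 43, 47, 49])]
top lid edge rows [(460, [9], [9]), (470, [10], [10])]
```

The visible fingertip is only about 8 mm ahead of the TCP, so the fingers just cleared the lid's edge. That also explains the ball slip. I'll go back over and repeat the push 27 mm lower.

```bash
python3 -m jog '{"delta_pos":[[0,0,35],[0,0,35],[0,0,35],[0,0,0],[-9.2,30.4,0],[-9.2,30.4,0],[-9.2,30.4,0],[-9.2,30.4,0],[-9.2,30.4,0],[0,0,0]],"rot":[[0,0,0],[0,0,0],[0,0,0],[0,0,0],[0,0,0],[0,0,0],[0,0,0],[0,0,0],[0,0,0],[0,0,0]],"grip":[0,0,0,0,0,0,0,0,0,0]}'
python3 -m jog '{"delta_pos":[[0,0,-30],[0,0,-30],[0,0,-30],[0,0,-18],[0,0,0],[2.9,-9.6,0],[2.9,-9.6,0],[2.9,-9.6,0],[0,0,0]],"rot":[[0,0,0],[0,0,0],[0,0,0],[0,0,0],[0,0,0],[0,0,0],[0,0,0],[0,0,0],[0,0,0]],"grip":[0,0,0,0,0,0,0,0,0]}'
python3 -m jog '{"delta_pos":[[2.9,-9.6,0],[2.9,-9.6,0],[2.9,-9.6,0],[0,0,0]],"rot":[[0,0,0],[0,0,0],[0,0,0],[0,0,0]],"grip":[0,0,0,0]}'
python3 - <<'E'
from h import *
np.set_printoptions(precision=1,suppress=True)
s=r.sense();print(chest(s["tcp_pos"]),s["wrist_force"])
c=vision.capture("scene");hsv=cv2.cvtColor(c["frame"],cv2.COLOR_RGB2HSV)
o=cv2.cvtColor(cv2.imread("pics/scene0.png"),cv2.COLOR_BGR2HSV)
print(o[60:64,362].tolist(),o[100,375].tolist(),o[80,330].tolist())
def slot(h):
    m=cv2.inRange(h,(4,140,40),(14,255,160));m[:, :250]=0;m[:,470:]=0;m[160:]=0
    n,l,st,ce=cv2.connectedComponentsWithStats(m);i=1+np.argmax(st[1:,4]);return st[i],ce[i]
print(slot(o));print(slot(hsv))
for a in(1.77,1.5,1.4): print(a,pix(c,-110+171*np.cos(a),0,110+171*np.sin(a)))
E
```

```text
time_s: 14.4
tcp_pos: [0.5357, 0.1912, 0.4079]
ee_rot: [[0.293, -0.956, -0.001], [-0.956, -0.293, 0.002], [-0.003, 0.0, -1.0]]
wrist_force: [0.1, -0.5, -0.3]
gripper_width: 0.008
time_s: 15.15
tcp_pos: [0.5471, 0.1562, 0.3021]
ee_rot: [[0.286, -0.958, 0.002], [-0.958, -0.286, 0.002], [-0.001, -0.003, -1.0]]
wrist_force: [-0.2, -0.3, -0.8]
gripper_width: 0.008
time_s: 15.48
tcp_pos: [0.555, 0.1273, 0.3003]
ee_rot: [[0.286, -0.958, -0.001], [-0.958, -0.286, 0.0], [-0.001, 0.001, -1.0]]
wrist_force: [0.3, -1.0, -0.2]
gripper_width: 0.005
[-128.1    1.1  300.3] [ 0.3 -1.  -0.2]
[[12, 148, 74], [12, 157, 73], [12, 170, 69], [14, 154, 68]] [13, 155, 74] [18, 106, 87]
(array([ 355,   42,   39,   64, 1031], dtype=int32), array([373.3,  71.5]))
(array([346,  51,  35,  64, 938], dtype=int32), array([361.5,  79.3]))
1.77 [376.5  73.8]
1.5 [360.8  87.6]
1.4 [354.4  95.6]
```

The slot frame moved from (373,71) to (361,79), so the push is working. I'll continue along the arc.

```bash
cat >> h.py <<'E'
def slot(h):
    m=cv2.inRange(h,(4,140,25),(14,255,160));m[:, :250]=0;m[:,470:]=0;m[190:]=0
    n,l,st,ce=cv2.connectedComponentsWithStats(m);return [(st[i].tolist(),ce[i].round(1).tolist()) for i in range(1,n) if st[i,4]>40]
def report(n):
    np.set_printoptions(precision=1,suppress=True)
    s=r.sense();print(chest(s["tcp_pos"]),s["wrist_force"],s["time_s"])
    c=vision.capture("scene");save(c,n);print(slot(cv2.cvtColor(c["frame"],cv2.COLOR_RGB2HSV)))
    for a in (1.5,1.3,1.2,1.1,1.0,.91): print(a,pix(c,-110+171*np.cos(a),0,110+171*np.sin(a)))
    return c
E
python3 -m jog '{"delta_pos":[[2.5,-8.2,-0.5],[2.5,-8.2,-0.5],[2.5,-8.2,-0.5],[2.5,-8.2,-0.5],[2.2,-7.4,-1.8],[2.2,-7.4,-1.8],[2.2,-7.4,-1.8],[2.2,-7.4,-1.8],[0,0,0]],"rot":[[0,0,0],[0,0,0],[0,0,0],[0,0,0],[0,0,0],[0,0,0],[0,0,0],[0,0,0],[0,0,0]],"grip":[0,0,0,0,0,0,0,0,0]}'
python3 -c "
from h import *
report('s7')"
```

```text
time_s: 16.28
tcp_pos: [0.5734, 0.0653, 0.2902]
ee_rot: [[0.287, -0.958, -0.002], [-0.958, -0.287, 0.0], [-0.001, 0.002, -1.0]]
wrist_force: [0.4, 0.4, 0.2]
gripper_width: 0.002
[-63.4   0.9 290.2] [0.4 0.4 0.2] 16.2833
[([316, 91, 45, 53, 776], [341.5, 116.9])]
1.5 [360.8  87.6]
1.3 [348. 105.]
1.2 [341.5 115.8]
1.1 [335.2 127.8]
1.0 [329.  140.8]
0.91 [323.8 153.2]
```

The lid is at about 1.2 rad. I'll carry on and lower it onto the rod.

```bash
python3 -m jog '{"delta_pos":[[2.1,-7.0,-3.1],[2.1,-7.0,-3.1],[2.1,-7.0,-3.1],[2.1,-7.0,-3.1],[1.6,-5.2,-3.3],[1.6,-5.2,-3.3],[1.6,-5.2,-3.3],[0,0,0],[0,0,0]],"rot":[[0,0,0],[0,0,0],[0,0,0],[0,0,0],[0,0,0],[0,0,0],[0,0,0],[0,0,0],[0,0,0]],"grip":[0,0,0,0,0,0,0,0,0]}'
python3 -c "
from h import *
c=report('s8')
print([ (a,pix(c,90-175*np.cos(np.radians(a)),0,92+175*np.sin(np.radians(a)))) for a in (52,59,64)])"
```

```text
time_s: 17.08
tcp_pos: [0.5866, 0.0228, 0.2683]
ee_rot: [[0.288, -0.958, -0.002], [-0.958, -0.288, 0.001], [-0.001, 0.001, -1.0]]
wrist_force: [0.1, -0.3, 0.5]
gripper_width: 0.003
[-19.    1.2 268.3] [ 0.1 -0.3  0.5] 17.0833
[([294, 143, 35, 14, 205], [314.0, 149.3]), ([324, 161, 12, 10, 47], [328.8, 166.3])]
1.5 [360.8  87.6]
1.3 [348. 105.]
1.2 [341.5 115.8]
1.1 [335.2 127.8]
1.0 [329.  140.8]
0.91 [323.8 153.2]
[(52, array([329.3, 158.2])), (59, array([321.7, 157.7])), (64, array([315.7, 158.7]))]
```

```bash
python3 -m jog '{"delta_pos":[[-2.3,7.6,8],[-4.6,15,18],[-6,20,26],[-6,20,30],[-6,20,30],[-6,20,30],[0,0,0],[0,0,0],[0,0,0],[0,0,0]],"rot":[[0,0,0],[0,0,0],[0,0,0],[0,0,0],[0,0,0],[0,0,0],[0,0,0],[0,0,0],[0,0,0],[0,0,0]],"grip":[0,0,0,0,0,0,0,0,0,0]}'
python3 - <<'E'
from h import *
c=report('s9');t=vision.capture("top")
g=c["frame"].astype(int)
g0=cv2.imread("pics/s8.png")[:,:,::-1].astype(int)
print("scene diff s8-s9 in lid area",(np.abs(g-g0).max(2)>30)[100:230,210:430].sum())
# lid free edge: vertical brightness profile at several columns, vs. predicted edge
for u in (240,280,360,400):
    col=cv2.cvtColor(c["frame"],cv2.COLOR_RGB2GRAY)[60:215,u].astype(int);d=np.abs(col[3:]-col[:-3]);print(u,[(int(i)+61,int(d[i])) for i in np.argsort(-d)[:7]])
for a in (.8,.85,.9,.95,1.0):
    E=[pix(c,-110+220*np.cos(a),y,110+220*np.sin(a)) for y in(-120,120)]
    print(a,E,[round(float(np.interp(u,[E[0][0],E[1][0]],[E[0][1],E[1][1]])),1) for u in (240,280,360,400)])
E
```

```text
time_s: 17.97
tcp_pos: [0.5552, 0.1256, 0.4096]
ee_rot: [[0.288, -0.958, -0.003], [-0.958, -0.288, 0.0], [-0.001, 0.003, -1.0]]
wrist_force: [0.1, 0.3, 0.1]
gripper_width: 0.004
[-126.5    0.8  409.6] [0.1 0.3 0.1] 17.9667
[([310, 148, 18, 9, 77], [319.6, 151.8])]
1.5 [360.8  87.6]
1.3 [348. 105.]
1.2 [341.5 115.8]
1.1 [335.2 127.8]
1.0 [329.  140.8]
0.91 [323.8 153.2]
scene diff s8-s9 in lid area 1012
240 [(130, 90), (129, 77), (131, 64), (117, 40), (118, 38), (112, 30), (113, 28)]
280 [(161, 93), (160, 81), (162, 79), (182, 61), (181, 52), (183, 50), (124, 40)]
360 [(147, 57), (146, 49), (152, 46), (153, 44), (148, 36), (117, 33), (116, 32)]
400 [(80, 69), (81, 61), (164, 50), (165, 43), (79, 42), (163, 41), (157, 39)]
0.8 [array([207.9, 129.8]), array([411.2, 194.4])] [140.0, 152.7, 178.1, 190.8]
0.85 [array([211.2, 120.4]), array([415.3, 183.3])] [129.3, 141.6, 166.3, 178.6]
0.9 [array([214.8, 111.2]), array([419.4, 172.4])] [118.8, 130.7, 154.6, 166.5]
0.95 [array([218.6, 102.2]), array([423.7, 161.6])] [108.4, 120.0, 143.2, 154.7]
1.0 [array([222.7,  93.5]), array([427.9, 151.1])] [98.4, 109.6, 132.0, 143.2]
```

The viewer has reached its limit, so I'm checking by numbers. The underside's free edge at rows 118, 152.5 and 164.5 fits a lid angle of about 0.905 rad, resting as expected. Last, stability over a second and the rod's position.

```bash
python3 -m jog '{"delta_pos":[[0,0,0],[0,0,0],[0,0,0],[0,0,0],[0,0,0],[0,0,0],[0,0,0],[0,0,0],[0,0,0],[0,0,0]],"rot":[[0,0,0],[0,0,0],[0,0,0],[0,0,0],[0,0,0],[0,0,0],[0,0,0],[0,0,0],[0,0,0],[0,0,0]],"grip":[0,0,0,0,0,0,0,0,0,0]}' | head -1
python3 - <<'E'
from h import *
np.set_printoptions(precision=1,suppress=True)
c=vision.capture("scene");f=c["frame"].astype(int);save(c,"s10")
g=cv2.imread("pics/s9.png")[:,:,::-1].astype(int);print("changed px s9-s10",(np.abs(f-g).max(2)>30)[90:400,190:450].sum())
# rod vs s5-like empty: change vs first picture on rows below the lid -> rod shaft columns
o=cv2.imread("pics/s6.png")[:,:,::-1].astype(int)   # rod at 59 deg, lid up
h=cv2.cvtColor(c["frame"],cv2.COLOR_RGB2HSV);h6=cv2.cvtColor(o.astype(np.uint8),cv2.COLOR_RGB2HSV)
print("rod px hsv s6",[h6[int(v),int(u)].tolist() for R in(60,100,125,150) for u,v in [pix(c,90-R*np.cos(np.radians(59)),0,92+R*np.sin(np.radians(59)))]])
for R in (60,90,125,150,165):
    for n,H in(("s6",h6),("now",h)):
        u,v=pix(c,90-R*np.cos(np.radians(59)),0,92+R*np.sin(np.radians(59)));v=int(round(v));
        row=H[v,int(u)-25:int(u)+26];m=np.where((row[:,0]<16)&(row[:,1]>100))[0]
        print(R,n,v,round(float(u),1),(m+int(u)-25).tolist())
E
```

```text
time_s: 18.9
changed px s9-s10 0
rod px hsv s6 [[16, 127, 110], [16, 126, 109], [16, 124, 115], [15, 121, 110]]
60 s6 252 299.4 [297, 307, 310, 311]
60 now 252 299.4 [296, 297, 299]
90 s6 229 305.0 [304]
90 now 229 305.0 [308]
125 s6 200 311.7 [302, 303, 307, 310, 312, 313, 315, 320]
125 now 200 311.7 [304, 305, 309, 310]
150 s6 179 316.7 [316, 318, 320]
150 now 179 316.7 [316, 319]
165 s6 166 319.7 [316, 321]
165 now 166 319.7 [315, 317, 322, 323, 324, 325, 326, 327, 328, 329, 330, 331, 332, 333, 335, 336, 337, 338, 339, 340, 341, 342, 343, 344]
```

Run:
```python
import cv2
a=cv2.imread("pics/s6.png",0);b=cv2.imread("pics/s10.png",0)
for (u,v,w) in ((312,200,14),(305,229,12),(316,180,8)):
    T=a[v-w:v+w,u-w:u+w];S=b[v-w-15:v+w+15,u-w-15:u+w+15]
    m=cv2.matchTemplate(S,T,cv2.TM_CCOEFF_NORMED);_,s,_,p=cv2.minMaxLoc(m);print((u,v),"shift",p[0]-15,p[1]-15,round(s,2))
```

```text
(312, 200) shift 0 1 0.9
(305, 229) shift 0 0 0.99
(316, 180) shift 0 2 0.78
```

```bash
python3 -c "
from station import finish_job
print(finish_job())"
```

```text
the job is handed in; nothing more can be done
None
```

I handed the job in after about 19 s of robot time. By my last checks, the lid is resting on the prop rod with the rod's tip in the slot; no verdict was reported.

- **What I did:** I swung the rod up to about 59° with the lid still at about 1.77 rad, and let go of it. Then I pushed the lid forward from behind until it rested on the rod, and backed the gripper off to about 0.41 m height.
- **What went wrong on the way:** The first ball grip slipped off, so I regripped the rod on its shaft. The first push passed just over the lid's edge, so I repeated it lower. In the images the fingertips reach only about 8 mm past the TCP, not the stated 25 mm, which would explain both.
- **Last checks:**
  - The lid's free edge in the scene image fits about 0.905 rad; 0.911 was expected with the rod at 59°.
  - No pixels changed between two pictures about a second apart.
  - Template matching finds the rod within 0–2 pixels of where it stood, which puts the tip about 1–5 mm from the slot's middle.
  - The wrist force was about zero.
- **Not confirmed by eye:** I had used all 12 pictures, so I never viewed the final state. That the tip is in the slot comes from the geometry and image measurements. The colour check for the rod's position was too noisy to use.

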